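# Hold a flange down in the hand press

### The job

Hold the flange down in its seat with the small hand press. First fasten the seat plate: push its captive wing knob fully down and, only then, turn it clockwise as far as it goes, so that it stays locked down. Then flip the upright safety catch fully over to the side, out of the way of the lever, pull the lever's bar handle all the way toward the front of the press, and keep it there: finish while still holding the handle pulled, without letting go. Leave the tape roll, the hand loupe and the small red box where they are.

Things in the scene. Friction and masses are not known exactly. Their poses are not given: they have to be found in the camera images.
- press: small grey C-frame hand press, fixed. Origin: base underside on the ram's axis; x to the press's back, y left, z up. mm: base x -75..105, y -85..105, 12 thick; column x 52..95, head x -18..95, both y -22..22, head z 85..130; 16 mm square ram up to z 166. Aluminium seat plate (top z 18): flange at the origin, knob at (-45, 80). Lever and catch on the right at y -50
- flange: plain steel turned flange, 36 mm diameter, 20 mm high, standing loose in a shallow ring on the seat plate under the ram's foot; origin at the centre of its underside. It is in place already and needs no handling
- ram_foot: round dark steel foot (22 mm diameter) at the lower end of the ram; underside 14 mm below its origin, 14 mm above the flange at the start. It descends 18 mm as the lever is pulled and so presses on the flange through a spring (about 9 N)
- knob_grip (a point): centre of the wing of the black captive knob, front left of the press. Wing 36 mm long (point x), 10 thick (y), 28 high; point at mid-height, 80 mm over the bench. It stands on a 32 mm disc, top 14 mm below the point; under that a 42 mm steel collar, top 37 mm below the point. At the start the wing is parallel to the press's x axis
- screw_push (a joint): how far the knob is pushed down, m: 0 up (start), 0.008 fully down; a spring (2.5 N rising to 7 N) lifts it again unless it is locked. Turning is blocked by the collar (0.15 rad of play) until it is more than 0.0055 down
- screw_turn (a joint): turn of the knob, rad, clockwise seen from above, 0 at the start, stop at 1.35. Turned while pushed down it catches under the collar and stays about 0.0055 down when let go
- catch_tab (a point): centre of the steel thumb tab of the upright flip catch, in front of the lever on the press's right. Tab 34 mm along press x, 8 thick (y), 40 high; centre about (-44, -50, 145) mm in the press frame when upright. Behind the tab is the catch's 10 x 8 mm strip, 105 mm high from the hinge, top at z 165
- catch_hinge (a point): point on the catch's hinge line below the tab, at press (-44, -50, 60); the line is parallel to the press's x axis. 85 mm from hinge to tab centre
- catch (a joint): angle of the catch, rad: 0 upright, blocking the lever; grows as it folds to the right (press -y), stop at 1.35 (nearly flat). Stiff hinge, stays where it is left; about 1.2 N at the tab moves it
- pull_bar: black round bar handle (it turns freely on its own axis) on top of the steel lever, 14 mm diameter, 98 mm long, parallel to the press's y axis, sticking out to the right; origin on its axis where the lever's rod meets it, ends 19 mm left and 79 mm right of that. The rod is 11 mm thick and has, 41 mm above the hinge, a steel arm pointing forward that the catch blocks
- bar_grip (a point): centre of the free part of the bar handle, 40 mm right of the rod; at press (71, -90, 205) at the start, (-38, -90, 188) with the lever fully pulled. Nothing stands within 60 mm in front of or behind it at its height
- lever_hinge (a point): the lever's hinge, at press (30, -50, 108); its axis is parallel to the press's y axis; 105 mm from the bar's axis
- lever (a joint): angle of the lever, rad: 0 at rest (leaning 0.4 to the back), grows as the bar is pulled to the front (press -x), stop at 1.1. A spring pulls it back: about 4 N at the bar at rest, 10 N fully pulled. With the catch upright it is blocked at 0.1 to 0.2
- tape_roll: bystander: roll of masking tape lying flat, 81 mm diameter, 19 mm high; origin under its centre
- the_hand_loupe: bystander: black folding hand loupe lying flat, 36 x 64 x 11 mm; origin under its centre
- red_box: bystander: small red and dark box lying flat, 63 x 90 x 25 mm; origin under its centre
- microscope (a point): the foot of the fixed white stereo microscope to the left of the work, only an obstacle: on a round foot, about 340 mm tall, its parts reach 120 mm to every side of this point; pass above 0.45 m or in front of it

How it is judged:
By the outcome, as a careful person would: the job done as asked, in the order asked, and still so for the second after the job is handed in, while the arm keeps its last pose, push and grip.
It also fails if it takes over 69 s, if anything falls off the work surface, if the arm or the gripper's body presses on something with over 40 N, if the wrist force passes 120 N, or if a joint passes its speed limit or range.

### The arm

A 7-joint arm with a two-finger parallel gripper is mounted at the origin on a cart in front of the work surface, level with it; the furniture and walls round the work are solid. World frame = base frame: x ahead of the robot, y to its left, z up, the work surface at z = 0. Lengths are in m, angles in rad, forces in N, time in s.
With the tool pointing down it reaches from about 0.4 to 0.85 m from the base axis. Payload 10.4 kg.
Tool frame: the origin (TCP) lies on the centre line of the jaws, within the pads' length; the fingertips stand r.tip_extent ahead of it and the grasp point (between the pads) lies 3 mm ahead of it (r.tip_extent is the distance from the TCP to the fingertips, in m); z points along the fingers, y is the direction in which the jaws open and shut (so a half turn about z gives the same grasp; the last joint's range is limited). The gripper opens to 87 mm and grips with 3 to 60 N. Pads are 19 mm wide; open, the fingers measure 117 mm over their backs; the gripper's body (75 mm by 190 mm) begins 51 mm behind the grasp point.
Start: joints at [1.314, 0.332, -0.065, 1.46, 0.022, 1.35, -0.088], TCP at [0.145, -0.608, 0.245] pointing down, gripper open.
Joint ranges: [-2.6, 2.6], [-0.5, 2.12], [-1.47, 1.34], [0.16, 2.42], [-1.27, 4.41], [0.06, 2.06], [-2.6, 2.6]. Speed limits (rad/s): [2.22, 2.22, 2.79, 2.79, 3.14, 3.14, 3.14].

### API

Orientations are given as a unit quaternion [x, y, z, w].
In Python, from bench import r gives the robot as it stands. The module is installed in compiled form; this text tells all that it offers.
- The arm moves only by the shell command python3 -m jog 'ROWS' [FORCE]. ROWS is JSON, a list of rows, each a list of 5 numbers: the shift along the tool's x, y, z in cm, then the turn about the tool's z in rad, then the closure, from 0 (fully open) to 1 (shut). A call has exactly 10 rows; each row shifts and turns the pose as measured when the row begins, along the tool's axes as they then stand; what a row does not reach is not made up. A row lasts 1/10 s, in which the tool goes at most 50 mm and 8.59 degrees, less where a joint would pass 70% of its speed; a pose out of reach is approached as far as the arm can. A call with a gripper value outside its range is refused whole. The fingers move at their own pace and stop on an object; FORCE is the grip in N (left out, the last holds). Time passes only in rows, so rows that do not move let the fingers close, or fill a call up. It gives the time, the measured TCP pose, the force and the opening at its end, in the units of the state.
- r.read_state(): the state, without advancing time (a new reading comes with each control period).
- r.camera(name): name is "scene" or "top"; returns a dict with "pixels" (400x640x3 uint8, red, green, blue), "fx", "fy", "cx", "cy" (pixels), "camera_from_world" (4x4, takes a point from world to camera coordinates). Camera axes: x right, y up, looking along -z (the intrinsics and any distortion apply to the point x, -y, -z); pixel columns grow to the right and rows downward; lengths in m; the calibration is good to about 2 mm. A picture is of the moment at which its call begins. There is no depth.
- r.close_job(): hands the job in, once; it reports no verdict.
The state is a dict: "time": time; "joint_positions": joint angles; "joint_vel": joint speeds; "joint_torque": joint torques, N m; "ee_pos": TCP position; "eef_rot": TCP orientation; "ft_force": force on the tool from outside, world axes, zero at the start; "torque": the same for the moment, N m; "width": finger opening in m.
Only numpy, scipy, OpenCV 4.12 (cv2) and the standard library are available. Lean on these libraries where they do the work, as an engineer would, in place of code of your own. Each camera call takes 0.05 s, during which the arm holds its last target. There are 200 camera calls.

## Working session

There is one attempt and no reset: what is moved stays moved. The work goes in short steps, Python scripts to look and compute and a shell command to move; the robot and the scene stay as the last step left them, time stands still between calls to the robot, and variables do not carry over. Pictures are saved under pics/ and viewed, about 8 in all and at most 12, crops included, and the job is handed in when it is done.

```bash
mkdir -p pics
cat > h.py <<'E'
from bench import r
import numpy as np, cv2
from scipy.spatial.transform import Rotation as R
def shot(n,f=None):
    c=r.camera(n)
    if f: cv2.imwrite('pics/'+f,c['pixels'][:,:,::-1])
    return c
def ray(c,u,v):
    T=np.array(c['camera_from_world']);Rt=T[:3,:3].T;o=-Rt@T[:3,3]
    d=Rt@np.array([(u-c['cx'])/c['fx'],-(v-c['cy'])/c['fy'],-1]);return o,d/np.linalg.norm(d)
def onz(c,u,v,z):
    o,d=ray(c,u,v);return o+d*(z-o[2])/d[2]
def proj(c,p):
    T=np.array(c['camera_from_world']);q=T[:3,:3]@np.array(p)+T[:3,3]
    return c['cx']+c['fx']*q[0]/-q[2],c['cy']-c['fy']*q[1]/-q[2]
def st():
    s=r.read_state();m=R.from_quat(s['eef_rot']).as_matrix()
    print('t',round(s['time'],2),'p',np.round(s['ee_pos'],4),'F',np.round(s['ft_force'],1),'w',round(s['width'],4));print(np.round(m,3));return s,m
E
python3 - <<'E'
from h import *
st();print(r.tip_extent)
for n in('scene','top'):
    c=shot(n,n+'1.png');print({k:c[k] for k in c if k!='pixels'})
E
```

```text
t 0.0 p [ 0.1447 -0.6076  0.2437] F [-1.3  0.8 -0.1] w 0.0873
[[ 0.973  0.232 -0.   ]
 [ 0.232 -0.973  0.001]
 [-0.    -0.001 -1.   ]]
0.022
{'fx': 410.67540986797167, 'fy': 410.67540986797167, 'cx': 320.6547321012736, 'cy': 194.03782116722292, 'camera_from_world': array([[-0.89998886, -0.43573981,  0.0122829 ,  0.30296168],
       [ 0.33586547, -0.67519308,  0.65674096, -0.43584454],
       [-0.27787485,  0.59518495,  0.75401621, -0.75151298],
       [ 0.        ,  0.        ,  0.        ,  1.        ]])}
{'fx': 459.8578044925056, 'fy': 459.8578044925056, 'cx': 323.0848501677794, 'cy': 198.8010935269288, 'camera_from_world': array([[ 0.0217958 , -0.99961293,  0.01728977, -0.28230752],
       [ 0.99672054,  0.02307427,  0.07756128, -0.49921949],
       [-0.0779302 ,  0.01554256,  0.99683766, -1.38193405],
       [ 0.        ,  0.        ,  0.        ,  1.        ]])}
```

View pics/scene1.png

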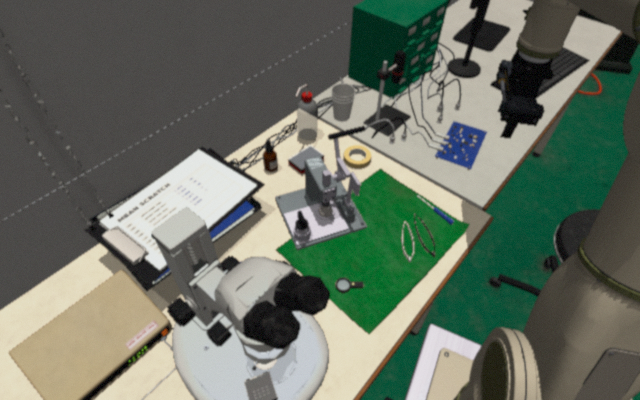

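View pics/top1.png

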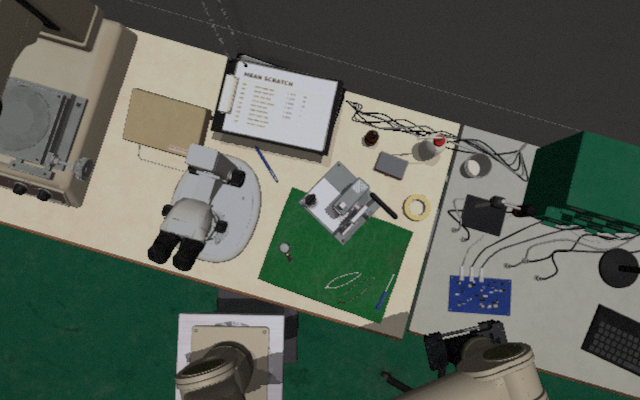

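The press stands at about (345,205) in the top view, with the knob at (311,198) and the bar at (383,206). In the scene view it is at about (320,200). I'll zoom in on both.

Run:
```python
import cv2,numpy as np
a=cv2.imread('pics/top1.png')[150:260,285:415];b=cv2.imread('pics/scene1.png')[115:255,265:395]
a=cv2.resize(a,(390*1,330),interpolation=3);b=cv2.resize(b,(390,420),interpolation=3)
o=np.zeros((420,800,3),np.uint8);o[:330,:390]=a;o[:,400:790]=b
cv2.imwrite('pics/z1.png',o)
```

```text
(no output)
```

View pics/z1.png

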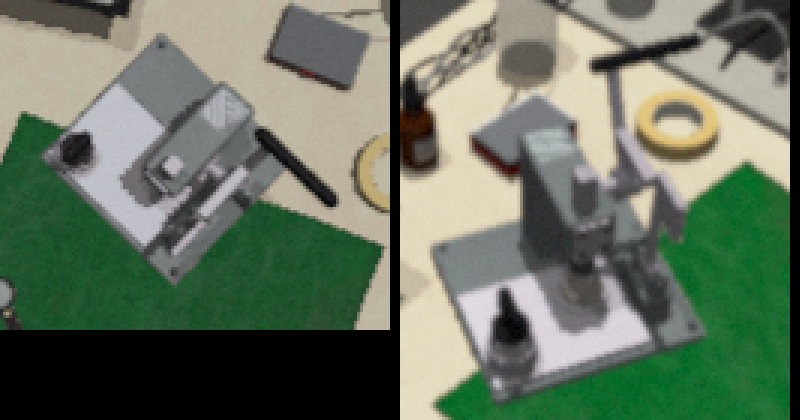

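```bash
cat > fit.py <<'E'
from h import *
from scipy.optimize import least_squares
cs={'top':shot('top'),'scene':shot('scene')}
D={'top':[((105,105,12),338.3,163.3),((-75,105,12),299.3,202.3),((-75,-85,12),343.3,244.3),((0,0,166),341.7,205.7),((71,-31,205),371.7,194.7),((71,-129,205),396,216.7),((-45,80,94),310.7,199)],
'scene':[((105,105,12),275.7,198.3),((-75,105,12),296.7,248.3),((-75,-85,12),366,226),((71,-31,205),330.3,136.7),((71,-129,205),364,128.3),((-45,80,94),300,212.3),((0,0,166),326.7,171.5)]}
def W(q,p): 
    c,s=np.cos(q[2]),np.sin(q[2]);p=np.array(p)/1000
    return np.array([q[0]+c*p[0]-s*p[1],q[1]+s*p[0]+c*p[1],p[2]])
def f(q): return np.concatenate([np.array(proj(cs[n],W(q,p)))-(u,v) for n in D for p,u,v in D[n]])
i=onz(cs['top'],341.7,205.7,.166)
s=least_squares(f,[i[0],i[1],-.7],loss='soft_l1');q=s.x
print(q);print(np.round(s.fun.reshape(-1,2),1))
np.save('q.npy',q)
for k,p in dict(knob=(-45,80,80),tab=(-44,-50,145),hinge=(-44,-50,60),bar=(71,-90,205),bar2=(-38,-90,188)).items(): print(k,np.round(W(q,p),4))
E
python3 fit.py
```

```text
[ 0.47847156 -0.3220662  -0.74590137]
[[ 0.2 -3. ]
 [-1.4 -0.3]
 [-0.8  0.9]
 [ 0.7 -0.7]
 [-1.6 -1.7]
 [ 0.9  1.9]
 [-0.4 -0.5]
 [-0.9 -2.8]
 [ 0.2 -0.3]
 [ 1.7 -0.5]
 [-2.   0.2]
 [ 1.7 -0.8]
 [ 1.7  2.8]
 [ 0.3  0.4]]
knob [ 0.4997 -0.2328  0.08  ]
tab [ 0.4122 -0.3289  0.145 ]
hinge [ 0.4122 -0.3289  0.06  ]
bar [ 0.4695 -0.4364  0.205 ]
bar2 [ 0.3895 -0.3624  0.188 ]
```

```bash
cat >> h.py <<'E'
def to(px,py,z,yaw=None):
    "shift to press-frame TCP target (mm) z mm; yaw of tool x in press frame"
    q=np.load('q.npy');c,sn=np.cos(q[2]),np.sin(q[2]);s,m=st()
    w=np.array([q[0]+(c*px-sn*py)/1000,q[1]+(sn*px+c*py)/1000,z/1000])
    a=np.arctan2(m[1,0],m[0,0])-q[2];M=np.array([[c,sn],[-sn,c]])
    pp=M@(np.array(s['ee_pos'])[:2]-q[:2])*1000
    print('press pos',np.round(pp,1),'yaw in press',round((a+np.pi)%(2*np.pi)-np.pi,3))
    if yaw is not None:
        t=-((yaw-a+np.pi)%(2*np.pi)-np.pi);print('turn',round(t,3))
        m=m@R.from_rotvec([0,0,t]).as_matrix()
    print('shift cm after turn',np.round(m.T@(w-s['ee_pos'])*100,2))
E
python3 -m jog '[[0,0,-0.4,-0.147,0.5],[0,0,-0.4,-0.147,0.5],[0,0,-0.4,-0.147,0.5],[0,0,-0.4,-0.147,0.5],[0,0,-0.4,-0.147,0.5],[0,0,-0.4,-0.147,0.5],[0,0,-0.4,-0.147,0.5],[0,0,-0.4,-0.147,0.5],[0,0,0,-0.147,0.5],[0,0,0,-0.147,0.5]]' 40
python3 -c "
from h import *
to(-47,80,280,3.0416)
c=shot('top');print(onz(c,215,225,0),r.read_state()['joint_positions'])"
```

```text
time: 1.2
ee_pos: [0.1445, -0.6067, 0.2747]
eef_rot: [0.647, 0.763, 0.002, -0.002]
ft_force: [-0.3, 0.4, -0.3]
width: 0.0433
t 1.2 p [ 0.1445 -0.6067  0.2747] F [-0.3  0.4 -0.3] w 0.0433
[[-0.163  0.987 -0.002]
 [ 0.987  0.163  0.006]
 [ 0.006 -0.001 -1.   ]]
press pos [ -52.1 -435.7] yaw in press 2.481
turn -0.561
shift cm after turn [ 4.64 51.36 -0.39]
[0.41869101 0.05910358 0.        ] [ 1.4659043   0.33360937 -0.26247804  1.40315599  0.08593143  1.42185707
  1.3772884 ]
```

```bash
python3 -m jog '[[0,0,0,-0.14,0.5],[0,0,0,-0.14,0.5],[0,0,0,-0.14,0.5],[0,0,0,-0.14,0.5],[0.4,4.5,0,0,0.5],[0.4,4.5,0,0,0.5],[0.4,4.5,0,0,0.5],[0.4,4.5,0,0,0.5],[0.4,4.5,0,0,0.5],[0.4,4.5,0,0,0.5]]'
python3 -c "
from h import *
to(-47,80,280,3.0416)"
```

```text
time: 2.25
ee_pos: [0.3289, -0.4066, 0.2722]
eef_rot: [0.419, 0.908, 0.003, -0.004]
ft_force: [0.6, -1.3, -0.4]
width: 0.0438
t 2.25 p [ 0.3289 -0.4066  0.2722] F [ 0.6 -1.3 -0.4] w 0.0438
[[-0.649  0.76  -0.005]
 [ 0.76   0.649  0.008]
 [ 0.009  0.001 -1.   ]]
press pos [ -52.5 -163.6] yaw in press 3.023
turn -0.018
shift cm after turn [ 1.89 24.29 -0.72]
```

```bash
python3 -m jog '[[0.3,4.0,0,-0.018,0.5],[0.3,4.0,0,0,0.5],[0.3,4.0,0,0,0.5],[0.3,4.0,0,0,0.5],[0.3,4.0,0,0,0.5],[0.3,3.5,0,0,0.5],[0.1,2,0,0,0.5],[0,0,0,0,0.5],[0,0,0,0,0.5],[0,0,0,0,0.5]]'
python3 -c "
from h import *
to(-47,80,130,3.0416)
# refine knob: top-view pixels
import numpy as np
c=shot('scene','s2.png');p=c['pixels'][195:240,280:325];print(proj(c,(.4997,-.2328,.094)))
q=shot('top','t2.png')
a=cv2.resize(c['pixels'][130:260,250:390,::-1],None,fx=4,fy=4,interpolation=3);cv2.imwrite('pics/z2.png',a)
"
```

```text
time: 3.25
ee_pos: [0.5181, -0.2102, 0.2728]
eef_rot: [0.42, 0.907, 0.003, -0.004]
ft_force: [0.5, 0.9, 0.1]
width: 0.0437
t 3.25 p [ 0.5181 -0.2102  0.2728] F [0.5 0.9 0.1] w 0.0437
[[-0.647  0.763 -0.004]
 [ 0.763  0.647  0.009]
 [ 0.009  0.003 -1.   ]]
press pos [-46.8 109. ] yaw in press 3.02
turn -0.022
shift cm after turn [-0.4  -2.93 14.27]
(np.float64(301.7217848221979), np.float64(215.0823524543466))
```

View pics/z2.png

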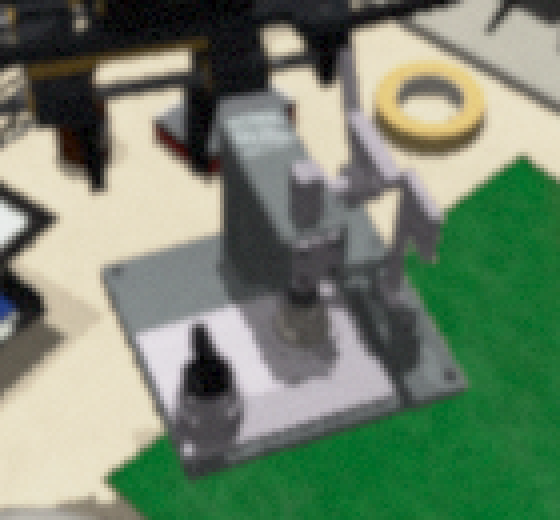

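Run:
```python
from h import *
c=shot('top');t=cv2.imread('pics/top1.png');s=cv2.imread('pics/scene2.png') if 0 else cv2.imread('pics/s2.png');d=shot('scene')
for im,cam,(v0,v1,u0,u1) in((t,c,(190,212,300,322)),(s,d,(205,236,285,318))):
    g=im[v0:v1,u0:u1].max(2);n,l,stt,cen=cv2.connectedComponentsWithStats((g<60).astype(np.uint8))
    for i in range(1,n):
        if stt[i,4]>15: print(stt[i]+[u0,v0,0,0,0],cen[i]+[u0,v0])
    for z in(.043,.066,.08,.094): print(z,np.round(proj(cam,(.4997,-.2328,z)),1))
```

```text
[305 195  10  10  80] [309.925 199.35 ]
0.043 [310.4 199.9]
0.066 [310.4 199.3]
0.08 [310.3 198.9]
0.094 [310.3 198.5]
[296 212  12  18 121] [301.19008264 222.73553719]
0.043 [302.2 228.1]
0.066 [302.  222.3]
0.08 [301.9 218.8]
0.094 [301.7 215.1]
```

```bash
python3 -m jog '[[-0.2,-1.5,0,-0.02,0.5],[-0.2,-1.4,0,0,0.5],[0,0,2.5,0,0.5],[0,0,2.5,0,0.5],[0,0,2.5,0,0.5],[0,0,2,0,0.5],[0,0,2,0,0.5],[0,0,1.5,0,0.5],[0,0,0,0,0.5],[0,0,0,0,0.5]]'
python3 -c "
from h import *
to(-47,80,90,3.0416)"
```

```text
time: 4.45
ee_pos: [0.4935, -0.2408, 0.1401]
eef_rot: [0.419, 0.908, 0.002, -0.002]
ft_force: [-0.0, 0.1, -0.4]
width: 0.0438
t 4.45 p [ 0.4935 -0.2408  0.1401] F [-0.   0.1 -0.4] w 0.0438
[[-0.65   0.76  -0.002]
 [ 0.76   0.65   0.004]
 [ 0.004  0.001 -1.   ]]
press pos [-44.1  69.9] yaw in press 3.024
turn -0.018
shift cm after turn [0.37 0.97 5.01]
```

```bash
python3 -m jog '[[0.4,1.0,0,-0.018,0.5],[0,0,0,0,0.5],[0,0,0.8,0,0.5],[0,0,0.8,0,0.5],[0,0,0.8,0,0.5],[0,0,0.8,0,0.5],[0,0,0,0,0.5],[0,0,0,0,0.5],[0,0,0,0,0.5],[0,0,0,0,0.5]]'
python3 -c "
from h import *
to(-47,80,90,3.0416)
c=shot('scene');cv2.imwrite('pics/z3.png',cv2.resize(c['pixels'][130:260,250:390,::-1],None,fx=4,fy=4,interpolation=3))"
```

```text
time: 5.45
ee_pos: [0.5003, -0.2309, 0.1079]
eef_rot: [0.41, 0.912, 0.001, 0.0]
ft_force: [-0.3, 0.1, -0.6]
width: 0.0433
t 5.45 p [ 0.5003 -0.2309  0.1079] F [-0.3  0.1 -0.6] w 0.0433
[[-0.664  0.748  0.002]
 [ 0.748  0.664  0.002]
 [ 0.001  0.003 -1.   ]]
press pos [-45.8  81.7] yaw in press 3.043
turn 0.001
shift cm after turn [ 0.1  -0.19  1.79]
```

View pics/z3.png

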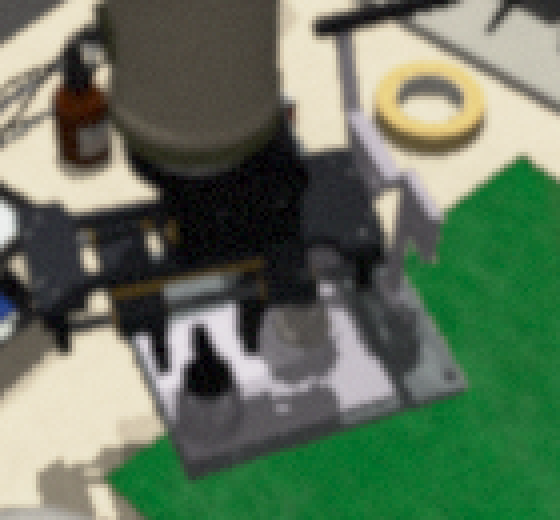

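```bash
python3 -m jog '[[0,-0.15,0.6,0,0.5],[0,0,0.6,0,0.5],[0,0,0.5,0,0.5],[0,0,0,0,0.5],[0,0,0,0,1],[0,0,0,0,1],[0,0,0,0,1],[0,0,0,0,1],[0,0,0,0,1],[0,0,0,0,1]]' 25
python3 -c "
from h import *
to(-47,80,88,3.0416)"
```

```text
time: 6.5
ee_pos: [0.4993, -0.2321, 0.0898]
eef_rot: [0.41, 0.912, 0.001, 0.001]
ft_force: [-0.5, 0.0, -0.4]
width: 0.0098
t 6.5 p [ 0.4993 -0.2321  0.0898] F [-0.5  0.  -0.4] w 0.0098
[[-0.664  0.748  0.002]
 [ 0.748  0.664  0.002]
 [-0.     0.003 -1.   ]]
press pos [-45.7  80.2] yaw in press 3.043
turn 0.002
shift cm after turn [ 0.13 -0.03  0.18]
```

```bash
python3 -m jog '[[0,0,0,0,1],[0,0,0.3,0,1],[0,0,0.3,0,1],[0,0,0.2,0,1],[0,0,0.2,0,1],[0,0,0.1,0,1],[0,0,0.1,0,1],[0,0,0.1,0,1],[0,0,0.1,0,1],[0,0,0.1,0,1]]' 45
python3 -c "
from h import *
to(-45,80,80,0)"
```

```text
time: 7.5
ee_pos: [0.4997, -0.2321, 0.0816]
eef_rot: [0.41, 0.912, -0.001, 0.001]
ft_force: [-4.8, 1.1, 13.0]
width: 0.0095
t 7.5 p [ 0.4997 -0.2321  0.0816] F [-4.8  1.1 13. ] w 0.0095
[[-0.664  0.748  0.   ]
 [ 0.748  0.664 -0.003]
 [-0.002 -0.002 -1.   ]]
press pos [-45.5  80.5] yaw in press 3.042
turn 3.042
shift cm after turn [0.05 0.05 0.16]
```

```bash
python3 -m jog '[[0,0,0.1,0.1,1],[0,0,0.1,0.12,1],[0,0,0.1,0.12,1],[0,0,0.1,0.12,1],[0,0,0.1,0.12,1],[0,0,0.1,0.12,1],[0,0,0.1,0.12,1],[0,0,0.1,0.12,1],[0,0,0.1,0.12,1],[0,0,0.1,0.12,1]]'
python3 -c "
from h import *
to(-45,80,80,0);print(r.read_state()['torque'])"
```

```text
time: 8.5
ee_pos: [0.4998, -0.2319, 0.0816]
eef_rot: [0.86, 0.509, -0.002, 0.002]
ft_force: [-6.4, 1.7, 12.4]
width: 0.0093
t 8.5 p [ 0.4998 -0.2319  0.0816] F [-6.4  1.7 12.4] w 0.0093
[[ 0.481  0.877 -0.002]
 [ 0.877 -0.481 -0.007]
 [-0.007  0.002 -1.   ]]
press pos [-45.5  80.7] yaw in press 1.815
turn 1.815
shift cm after turn [0.05 0.07 0.16]
[ 0.56732632  1.29928476 -0.01075766]
```

```bash
python3 -m jog '[[0,0,0.1,0.06,1],[0,0,0.1,0.06,1],[0,0,0.1,0.06,1],[0,0,0.1,0.06,1],[0,0,0.1,0.06,1],[0,0,0.1,0.06,1],[0,0,0.1,0.06,1],[0,0,0,0,1],[0,0,0,0,1],[0,0,0,0,1]]'
python3 -c "
from h import *
to(-45,80,80,0);print(r.read_state()['torque'])"
```

```text
time: 9.5
ee_pos: [0.4997, -0.2318, 0.083]
eef_rot: [0.948, 0.317, -0.005, 0.007]
ft_force: [-3.6, -1.0, 6.0]
width: 0.0149
t 9.5 p [ 0.4997 -0.2318  0.083 ] F [-3.6 -1.   6. ] w 0.0149
[[ 0.798  0.602 -0.005]
 [ 0.602 -0.798 -0.016]
 [-0.014  0.01  -1.   ]]
press pos [-45.6  80.7] yaw in press 1.392
turn 1.392
shift cm after turn [0.06 0.07 0.3 ]
[0.00928708 0.73236551 1.47554458]
```

```bash
python3 -m jog '[[0,0,0,0,0.5],[0,0,0,0,0.5],[0,0,0,0,0.5],[0,0,0,0,0.5],[0,0,-1.5,0,0.5],[0,0,-3,0,0.5],[0,0,-4,0,0.5],[0,0,-4,0,0.5],[0,0,-4,0,0.5],[0,0,0,0,0.5]]'
python3 -c "
from h import *
to(-52,-22,157,1.57)
c=shot('scene');a=cv2.resize(c['pixels'][130:260,250:390,::-1],None,fx=3,fy=3,interpolation=3)
c=shot('top');b=cv2.resize(c['pixels'][150:260,285:415,::-1],None,fx=3,fy=3,interpolation=3);o=np.zeros((390,800,3),np.uint8);o[:,:420]=a[:, :];o[:330,425:425+375]=b[:,:375];cv2.imwrite('pics/z4.png',o)"
```

```text
time: 10.5
ee_pos: [0.5002, -0.2278, 0.2589]
eef_rot: [0.948, 0.318, -0.005, 0.007]
ft_force: [0.7, 0.1, -0.5]
width: 0.0435
t 10.5 p [ 0.5002 -0.2278  0.2589] F [ 0.7  0.1 -0.5] w 0.0435
[[ 0.797  0.603 -0.005]
 [ 0.603 -0.797 -0.016]
 [-0.013  0.01  -1.   ]]
press pos [-48.  84.] yaw in press 1.394
turn -0.176
shift cm after turn [-10.44  -0.47  10.34]
```

View pics/z4.png

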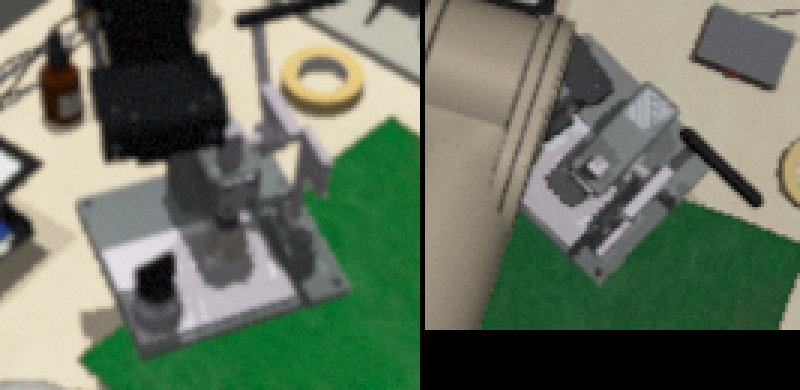

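The wing now shows its broad face at (155,280) and sits lower, so the knob is turned and holding. The catch is next.

```bash
python3 -m jog '[[0,0,0,-0.09,1],[0,0,0,-0.09,1],[-3,-0.15,0,0,1],[-3,-0.15,0,0,1],[-3,-0.1,0,0,1],[-1,0,0,0,1],[0,0,0,0,1],[0,0,0,0,1],[0,0,0,0,1],[0,0,0,0,1]]'
python3 -c "
from h import *
to(-52,-24,157,1.57)"
```

```text
time: 11.6
ee_pos: [0.4245, -0.2954, 0.2477]
eef_rot: [0.913, 0.408, -0.011, -0.003]
ft_force: [0.1, 0.6, 1.2]
width: 0.0001
t 11.6 p [ 0.4245 -0.2954  0.2477] F [0.1 0.6 1.2] w 0.0001
[[ 0.666  0.745 -0.022]
 [ 0.746 -0.666 -0.003]
 [-0.017 -0.014 -1.   ]]
press pos [-57.7 -17. ] yaw in press 1.587
turn 0.017
shift cm after turn [-0.54  0.69  9.07]
```

```bash
python3 -m jog '[[-0.3,0.6,0,0.015,1],[0,0,2,0,1],[0,0,2,0,1],[0,0,2,0,1],[0,0,1.5,0,1],[0,0,1,0,1],[0,0,0.5,0,1],[0,0,0,0,1],[0,0,0,0,1],[0,0,0,0,1]]'
python3 -c "
from h import *
to(-52,-105,157,1.57)
c=shot('scene');cv2.imwrite('pics/z5.png',cv2.resize(c['pixels'][130:260,250:390,::-1],None,fx=4,fy=4,interpolation=3))"
```

```text
time: 12.6
ee_pos: [0.4308, -0.302, 0.1564]
eef_rot: [0.916, 0.402, -0.009, -0.001]
ft_force: [0.1, -0.2, -0.4]
width: 0.0009
t 12.6 p [ 0.4308 -0.302   0.1564] F [ 0.1 -0.2 -0.4] w 0.0009
[[ 0.677  0.736 -0.017]
 [ 0.736 -0.677 -0.005]
 [-0.015 -0.009 -1.   ]]
press pos [-48.6 -17.6] yaw in press 1.573
turn 0.003
shift cm after turn [-8.74 -0.33  0.08]
```

View pics/z5.png

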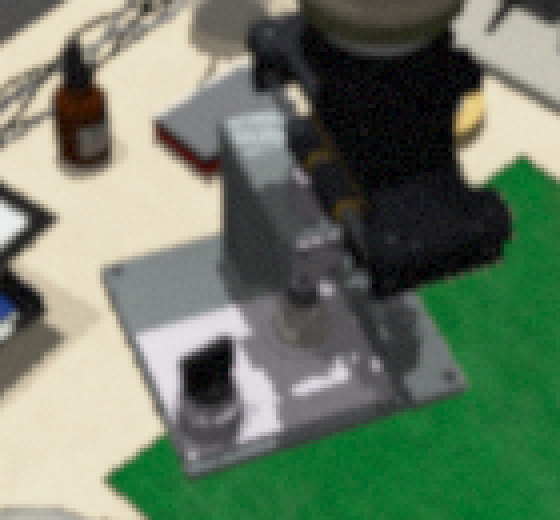

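The gripper is beside the catch and the knob is still turned and down at (207,375). Pushing the catch over to the right now.

```bash
python3 -m jog '[[-0.8,-0.3,0,0,1],[-0.8,0,0,0,1],[-0.9,0,0,0,1],[-0.9,0,0,0,1],[-0.9,0,0,0,1],[-0.9,0,0,0,1],[-0.9,0,0,0,1],[-0.9,0,0,0,1],[-0.9,0,0,0,1],[-0.9,0,0,0,1]]'
python3 -c "
from h import *
to(-52,-105,157,1.57)"
```

```text
time: 13.65
ee_pos: [0.3643, -0.3701, 0.1592]
eef_rot: [0.916, 0.402, -0.008, -0.0]
ft_force: [0.2, -0.2, -0.3]
width: 0.0004
t 13.65 p [ 0.3643 -0.3701  0.1592] F [ 0.2 -0.2 -0.3] w 0.0004
[[ 0.677  0.736 -0.015]
 [ 0.736 -0.677 -0.006]
 [-0.015 -0.006 -1.   ]]
press pos [ -51.2 -112.8] yaw in press 1.573
turn 0.003
shift cm after turn [ 0.78 -0.08  0.21]
```

```bash
python3 -m jog '[[0,0,0.6,0,1],[0,0,0.6,0,1],[0,0,0.6,0,1],[0,0,0.6,0,1],[0,0,0.6,0,1],[0,0,0.6,0,1],[0,0,0.6,0,1],[0,0,0.6,0,1],[0,0,0.3,0,1],[0,0,0.2,0,1]]'
python3 -c "
from h import *
to(-52,-112,100,1.57)"
```

```text
time: 14.65
ee_pos: [0.3629, -0.3715, 0.1019]
eef_rot: [0.916, 0.402, -0.008, 0.0]
ft_force: [-5.2, 3.9, 22.0]
width: 0.0006
t 14.65 p [ 0.3629 -0.3715  0.1019] F [-5.2  3.9 22. ] w 0.0006
[[ 0.677  0.736 -0.015]
 [ 0.736 -0.677 -0.008]
 [-0.016 -0.006 -1.   ]]
press pos [ -51.3 -114.8] yaw in press 1.573
turn 0.003
shift cm after turn [ 0.28 -0.07  0.19]
```

```bash
python3 -m jog '[[0,0,-1.5,0,1],[0,0,-3,0,1],[0,0,-4,0,1],[0,0,-4,0,0.4],[0,0,-3,0,0.4],[0,0,-1,0,0.4],[0,0,0,0,0.4],[0,0,0,0,0.4],[0,0,0,0,0.4],[0,0,0,0,0.4]]'
python3 -c "
from h import *
to(71,-90,265,1.57)
c=shot('scene');cv2.imwrite('pics/z6.png',cv2.resize(c['pixels'][110:260,250:410,::-1],None,fx=4,fy=4,interpolation=3))"
```

```text
time: 15.65
ee_pos: [0.3641, -0.3685, 0.2679]
eef_rot: [0.916, 0.402, -0.01, -0.003]
ft_force: [0.3, 0.1, 0.1]
width: 0.0474
t 15.65 p [ 0.3641 -0.3685  0.2679] F [0.3 0.1 0.1] w 0.0474
[[ 0.677  0.736 -0.02 ]
 [ 0.736 -0.677 -0.002]
 [-0.015 -0.014 -1.   ]]
press pos [ -52.5 -111.7] yaw in press 1.573
turn 0.003
shift cm after turn [ 2.19 12.35  0.09]
```

View pics/z6.png

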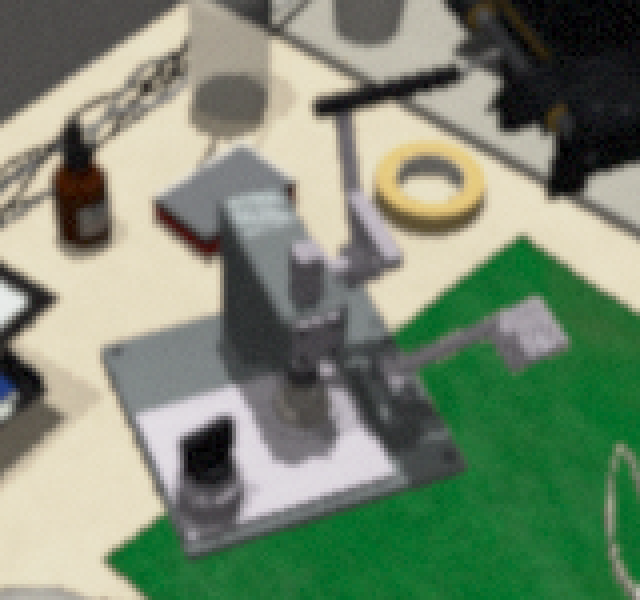

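The catch now lies folded to the right, with its tab at (533,333) in the crop, and the lever is still at rest. I'll check its angle and go over the bar.

```bash
python3 -m jog '[[0.4,2.5,0,0,0.2],[0.4,2.5,0,0,0.2],[0.4,2.5,0,0,0.2],[0.4,2.5,0,0,0.2],[0.2,1,0,0,0.2],[0,0,0,0,0.2],[0,0,0,0,0.2],[0,0,0,0,0.2],[0,0,0,0,0.2],[0,0,0,0,0.2]]'
python3 -c "
from h import *
to(71,-90,208,1.57)
c=shot('scene');q=np.load('q.npy')
im=c['pixels'].astype(int)
for a in(1.15,1.25,1.35):
  p=np.array([-44,-50-85*np.sin(a),60+85*np.cos(a)])/1000;k,s=np.cos(q[2]),np.sin(q[2])
  print(a,proj(c,(q[0]+k*p[0]-s*p[1],q[1]+s*p[0]+k*p[1],p[2])))
"
```

```text
time: 16.7
ee_pos: [0.4568, -0.4303, 0.2592]
eef_rot: [0.916, 0.401, -0.012, -0.008]
ft_force: [0.8, 0.6, 0.5]
width: 0.0696
t 16.7 p [ 0.4568 -0.4303  0.2592] F [0.8 0.6 0.5] w 0.0696
[[ 0.678  0.735 -0.028]
 [ 0.735 -0.678  0.005]
 [-0.016 -0.024 -1.   ]]
press pos [ 57.5 -94.2] yaw in press 1.572
turn 0.002
shift cm after turn [0.51 1.47 5.08]
1.15 (np.float64(381.12483304403054), np.float64(190.90713903421127))
1.25 (np.float64(381.84262204873454), np.float64(192.69582366549173))
1.35 (np.float64(382.2484339405077), np.float64(194.61823803060884))
```

```bash
python3 -m jog '[[0.4,1.4,0,0,0.2],[0,0,0,0,0.2],[0,0,1.0,0,0.2],[0,0,1.0,0,0.2],[0,0,1.0,0,0.2],[0,0,1.0,0,0.2],[0,0,0.5,0,0.2],[0,0,0,0,0.2],[0,0,0,0,0.2],[0,0,0,0,0.2]]'
python3 -c "
from h import *
to(71,-90,208,1.57)
c=shot('scene');cv2.imwrite('pics/z7.png',cv2.resize(c['pixels'][110:260,250:410,::-1],None,fx=4,fy=4,interpolation=3))"
```

```text
time: 17.75
ee_pos: [0.466, -0.4363, 0.2099]
eef_rot: [0.916, 0.401, -0.013, -0.008]
ft_force: [-0.7, -0.3, -0.5]
width: 0.0694
t 17.75 p [ 0.466  -0.4363  0.2099] F [-0.7 -0.3 -0.5] w 0.0694
[[ 0.679  0.734 -0.03 ]
 [ 0.734 -0.679  0.004]
 [-0.017 -0.025 -1.   ]]
press pos [ 68.4 -92.3] yaw in press 1.571
turn 0.001
shift cm after turn [0.24 0.27 0.18]
```

View pics/z7.png

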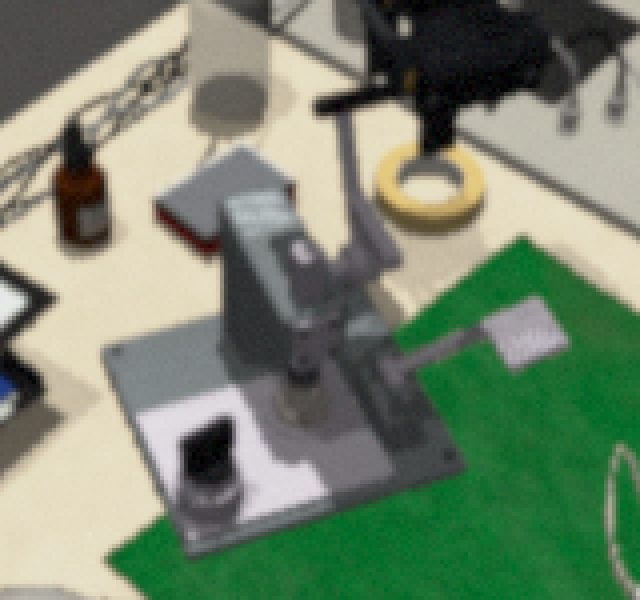

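The front finger at (435,140) hangs in front of the bar, so the jaws straddle it. Closing.

```bash
python3 -m jog '[[0.2,0.3,0.15,0,0.2],[0,0,0,0,1],[0,0,0,0,1],[0,0,0,0,1],[0,0,0,0,1],[0,0,0,0,1],[0,0,0,0,1],[0,0,0,0,1],[0,0,0,0,1],[0,0,0,0,1]]' 35
python3 -c "
from h import *
to(-38,-90,191,1.57)"
```

```text
time: 18.8
ee_pos: [0.4695, -0.4364, 0.2093]
eef_rot: [0.916, 0.401, -0.013, -0.008]
ft_force: [-1.8, 0.3, 2.1]
width: 0.0128
t 18.8 p [ 0.4695 -0.4364  0.2093] F [-1.8  0.3  2.1] w 0.0128
[[ 0.679  0.734 -0.03 ]
 [ 0.734 -0.679  0.005]
 [-0.017 -0.026 -1.   ]]
press pos [ 71. -90.] yaw in press 1.571
turn 0.001
shift cm after turn [  0.02 -10.85   2.11]
```

```bash
python3 -m jog '[[0,-1.1,-0.35,0,1],[0,-1.1,-0.25,0,1],[0,-1.1,-0.15,0,1],[0,-1.1,0,0,1],[0,-1.1,0.1,0,1],[0,-1.1,0.2,0,1],[0,-1.1,0.35,0,1],[0,-1.0,0.45,0,1],[0,-0.9,0.5,0,1],[0,0,0,0,1]]'
python3 -c "
from h import *
to(-38,-90,191,1.57)"
```

```text
time: 19.8
ee_pos: [0.3993, -0.3717, 0.2029]
eef_rot: [0.916, 0.4, -0.008, 0.002]
ft_force: [7.7, -8.5, -5.1]
width: 0.013
t 19.8 p [ 0.3993 -0.3717  0.2029] F [ 7.7 -8.5 -5.1] w 0.013
[[ 0.68   0.733 -0.013]
 [ 0.733 -0.68  -0.01 ]
 [-0.016 -0.003 -1.   ]]
press pos [-24.5 -90.2] yaw in press 1.569
turn -0.001
shift cm after turn [ 0.04 -1.35  1.19]
```

```bash
python3 -m jog '[[0,-0.5,0.3,0,1],[0,-0.5,0.3,0,1],[0,-0.4,0.3,0,1],[0,-0.3,0.2,0,1],[0,-0.3,0.2,0,1],[0,-0.2,0.15,0,1],[0,-0.2,0.15,0,1],[0,-0.2,0.15,0,1],[0,-0.2,0.15,0,1],[0,-0.2,0.15,0,1]]'
python3 -c "
from h import *
to(-38,-90,191,1.57)
c=shot('scene');cv2.imwrite('pics/z8.png',cv2.resize(c['pixels'][110:260,250:410,::-1],None,fx=4,fy=4,interpolation=3))"
```

```text
time: 20.8
ee_pos: [0.3904, -0.3636, 0.1945]
eef_rot: [0.916, 0.399, 0.006, 0.031]
ft_force: [8.6, -7.9, -1.1]
width: 0.013
t 20.8 p [ 0.3904 -0.3636  0.1945] F [ 8.6 -7.9 -1.1] w 0.013
[[ 0.681  0.731  0.037]
 [ 0.732 -0.679 -0.053]
 [-0.014  0.063 -0.998]]
press pos [-36.5 -90.3] yaw in press 1.567
turn -0.003
shift cm after turn [ 0.04 -0.17  0.34]
```

View pics/z8.png

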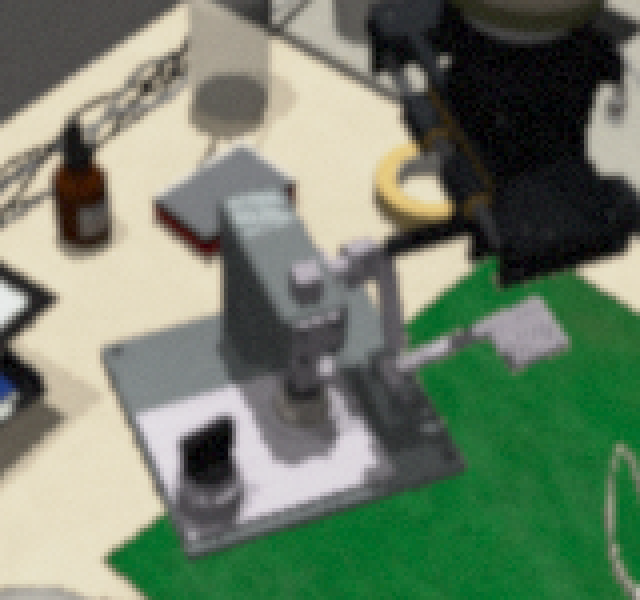

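```bash
python3 -m jog '[[0,-0.3,0.3,0,1],[0,-0.3,0.3,0,1],[0,-0.3,0.3,0,1],[0,-0.3,0.3,0,1],[0,-0.3,0.3,0,1],[0,-0.3,0.3,0,1],[0,-0.3,0.3,0,1],[0,-0.3,0.3,0,1],[0,-0.3,0.3,0,1],[0,-0.3,0.3,0,1]]' 45
python3 -c "
from h import *
to(-38,-90,191,1.57);print(np.round(r.read_state()['joint_positions'],3),r.read_state()['torque'])"
```

```text
time: 21.85
ee_pos: [0.3887, -0.3623, 0.1925]
eef_rot: [0.914, 0.397, 0.024, 0.072]
ft_force: [4.8, -4.4, 11.7]
width: 0.0128
t 21.85 p [ 0.3887 -0.3623  0.1925] F [ 4.8 -4.4 11.7] w 0.0128
[[ 0.683  0.724  0.1  ]
 [ 0.73  -0.674 -0.113]
 [-0.014  0.15  -0.989]]
press pos [-38.6 -90.4] yaw in press 1.565
turn -0.005
shift cm after turn [0.05 0.04 0.16]
[ 0.926  0.075 -0.291  1.889  0.061  1.033 -0.141] [-1.20000548 -1.10772632  0.02778557]
```

```bash
python3 -m jog '[[0,-0.3,0.4,0,1],[0,-0.3,0.4,0,1],[0,-0.3,0.4,0,1],[0,-0.3,0.4,0,1],[0,-0.3,0.4,0,1],[0,-0.3,0.4,0,1],[0,-0.3,0.4,0,1],[0,-0.3,0.4,0,1],[0,-0.3,0.4,0,1],[0,-0.3,0.4,0,1]]' 55
python3 -c "
from h import *
to(-38,-90,191,1.57)
for i in range(6): c=shot('scene')
st();c=shot('scene');d=shot('top')
a=cv2.resize(c['pixels'][110:260,250:400,::-1],None,fx=3,fy=3,interpolation=3);b=cv2.resize(d['pixels'][150:260,285:400,::-1],None,fx=3,fy=3,interpolation=3)
o=np.zeros((450,800,3),np.uint8);o[:,:450]=a;o[:330,455:800]=b;cv2.imwrite('pics/z9.png',o)"
```

```text
time: 22.85
ee_pos: [0.3885, -0.3625, 0.1919]
eef_rot: [0.911, 0.395, 0.039, 0.113]
ft_force: [-6.5, 3.6, 25.9]
width: 0.0122
t 22.85 p [ 0.3885 -0.3625  0.1919] F [-6.5  3.6 25.9] w 0.0122
[[ 0.685  0.711  0.159]
 [ 0.728 -0.662 -0.175]
 [-0.019  0.236 -0.972]]
press pos [-38.6 -90.8] yaw in press 1.562
turn -0.008
shift cm after turn [0.08 0.04 0.1 ]
t 23.15 p [ 0.3886 -0.3625  0.1919] F [-4.9  3.2 25.4] w 0.0125
[[ 0.685  0.711  0.159]
 [ 0.729 -0.662 -0.175]
 [-0.019  0.236 -0.972]]
```

View pics/z9.png

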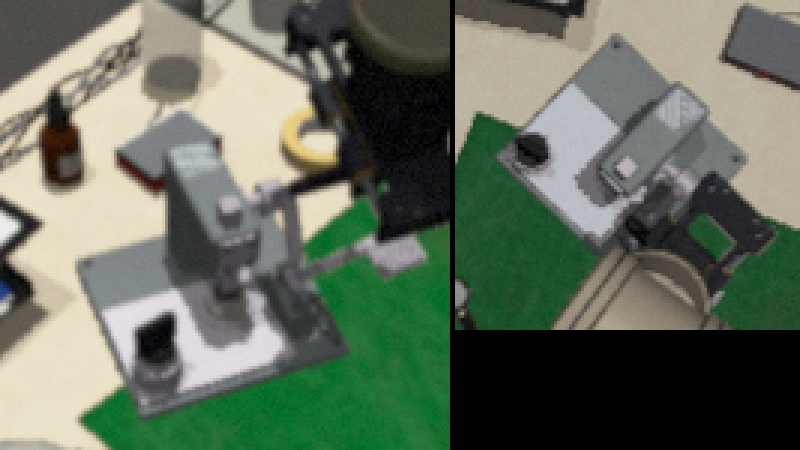

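```bash
python3 -c "
from h import *
st();print(r.close_job())"
```

```text
t 23.25 p [ 0.3886 -0.3625  0.1919] F [-4.8  3.7 25. ] w 0.0126
[[ 0.685  0.711  0.159]
 [ 0.728 -0.662 -0.175]
 [-0.019  0.236 -0.972]]
the job is handed in; nothing more can be done
None
```

I did the steps in the order asked and handed the job in at 23.3 s, with the gripper still holding the handle pulled. No verdict was reported.

- **Knob:** I pushed it down 8.2 mm, until it met firm resistance at about 13 N. I then turned it clockwise to its stop, where the torque rose to 1.5 N·m and the wing slipped in the jaws. After release the pictures show it turned and still down. I judged the lock by eye and did not measure the final angle.
- **Catch:** I folded it to the right and pressed it down until it resisted at 22 N. In the scene picture the tab sits where an angle of about 1.3 rad would put it (the stop is 1.35).
- **Lever:** The bar was pulled to press x -38.6 mm (given for fully pulled: -38). Doubling the push moved it less than 1 mm, so it is on its stop. In the last picture the foot is down on the flange.
- **At hand-in:** The grip was set to 55 N and the pose was steady, with about 25 N of push against the stop.
- **Off plan:** The tool tilted about 0.24 rad while I loaded the stop. It stayed there and the grip held.
- **Bystanders:** I saw no change in the tape roll or the red box. I did not check the loupe separately, but the arm never went near it.

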